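Find the spare red trolley wheel

TASK

One of the two covered tins holds the spare red wheel for the trolley, the other a black one. Lift the covers off by their knobs until you have found the red wheel, standing each cover you lift upright on the table, never tipping it over; then set the red wheel down flat in the grey tray without dropping it, with nothing else in the tray.

Things in the scene. Friction and masses are not known exactly. Their poses are not given: they have to be found in the camera images.
- red_wheel: Castor wheel with red tread and white hub, 50 mm across and 34 mm tall, lying flat, loose, about 0.12 kg. At the start it is hidden under one of the covers, on the steel disc, its underside 6 mm above the table. Origin: centre of its underside; z up along its axle. A black wheel of the same size lies under the other cover.
- cover_1: Round green tin cover, an upturned cup 76 mm across, 52 mm high (46 mm or more inside), walls 2 mm; on top a black round knob 26 mm across, 30 mm tall (52 to 82 mm above the rim). Loose, 0.16 kg; stands on the table round a fixed steel disc (68 mm across, 6 mm thick) that carries a wheel; lifts straight up. Both covers look alike; the red wheel is under either. Origin: centre of bottom rim, z up.
- cover_2: The second cover, the same in every way as cover_1. The strip of table from 0.65 to 0.73 m ahead of the robot's base axis and up to 0.20 m to either side of straight ahead is bare at the start: lifted covers can be stood there.
- tray: Shallow grey plastic tray, open above, fixed: 140 mm (its x) by 120 mm (its y) outside, 18 mm high, walls 4 mm, inner floor 4 mm above the table, empty at the start. Origin: centre of its underside, z up.
Not all that is in view belongs to the job. What is shaped like the cover_2 but blue or orange is not meant. Leave any pink look-alike of the cover_1 alone.

How it is judged:
On the way:
1. a cover has been lifted clear while the red wheel still lies in its tin (height (world z) of any of cover_1, cover_2 above 0.035 m and distance of red_wheel from where it was at the start of the episode below 0.015 m), for 0.1 s.
At the end, for the whole second after the job is handed in: The red wheel lies flat (within 10 degrees) on the tray floor, at rest and released, with nothing else in the tray (it carries under 2.2 N). Both covers stand upright (within 10 degrees) at rest, on the table or over their tins, rims under 20 mm above the table (x of red_wheel in the frame of tray between -0.055 and 0.055 m and y of red_wheel in the frame of tray between -0.045 and 0.045 m and z of red_wheel in the frame of tray below 0.012 m and angle between the z axis of red_wheel and the z axis of tray, either way round below 0.17 rad and linear speed of each of red_wheel, cover_1, cover_2 below 0.03 m/s and contact force between tray and anything else below 2.2 N and angle between each of cover_1, cover_2's own z axis and vertical below 0.17 rad and height (world z) of each of cover_1, cover_2 below 0.02 m); the robot touches nothing.
It fails at once if a cover is tipped over (more than 40 degrees) (angle between any of cover_1, cover_2's own z axis and vertical above 0.7 rad).
It fails at once if the red wheel is dropped (falls free faster than 0.8 m/s, about 30 mm) (linear speed of red_wheel above 0.8 m/s and contact force between the fingers and red_wheel below 0.05 N).
It also fails if it takes over 72 s, if anything falls off the work surface, if the arm or the gripper's body presses on something with over 40 N, if the wrist force passes 120 N, or if a joint passes its speed limit or range.

ROBOT

A 7-joint arm with a two-finger parallel gripper is mounted at the origin on the work surface. World frame = base frame: x ahead of the robot, y to its left, z up, the work surface at z = 0. Lengths are in m, angles in rad, forces in N, time in s.
With the tool pointing down it reaches from about 0.425 to 1.025 m from the base axis. Payload 3.6 kg.
Tool frame: the origin (TCP) lies between the finger pads; the fingertips stand 19 mm ahead of it and the grasp point (between the pads) is the TCP; z points along the fingers, y is the line along which they close (so a half turn about z gives the same grasp; the last joint's range is limited). The gripper opens to 85 mm and grips with 20 to 120 N. Pads are 22 mm wide; open, the fingers measure 114 mm over their backs; the gripper's body (76 mm by 85 mm) begins 54 mm behind the grasp point. The pads swing forward as they close: fully open they stand 13 mm farther back than shut.
Start: joints at [1.208, 0.591, 0.048, 1.609, -0.033, 0.943, -0.034], TCP at [0.193, -0.699, 0.25] pointing down, gripper open.
Joint ranges: [-2.69, 2.69], [-0.47, 2.24], [-1.27, 1.36], [0.19, 2.51], [-1.53, 4.68], [0.08, 2.07], [-3.09, 3.09]. Speed limits (rad/s): [2.57, 2.57, 3.14, 3.14, 3.14, 3.14, 3.14].

INTERFACE

Orientations are given as a rotation vector (axis times angle).
In Python, from workcell import arm, viewer, finish_job, models gives the robot as it stands.
- The arm moves only by the tool step_arm, never from a script. Its argument "commands" is a list of rows, each an object with "translation": the shift along the tool's x, y, z in cm, a list of three; "rotation": the turn, a rotation vector about the tool's x, y, z in rad, a list of three; "hand": the closure, from 0 (fully open) to 1 (shut). In form: [{"translation": [dx, dy, dz], "rotation": [ax, ay, az], "hand": hand}, ...]. A call has 1 to 8 rows; each row shifts and turns the commanded pose from where the row before left it, along the tool's axes as they then stand; what a row does not reach is not made up. A row lasts 1/10 s, in which the tool goes at most 50 mm and 8.59 degrees, less where a joint would pass 70% of its speed; a pose out of reach is approached as far as the arm can. A call is refused whole if a number of a shift passes 5 or a number of a turn 0.15, either way. A call with a gripper value outside its range is refused whole. The fingers move at their own pace and stop on an object; "newtons" is the grip in N (left out, the last holds). Time passes only in rows, so rows that do not move let the fingers close. It gives the time, the measured TCP pose, the force, the opening and the grip force at its end, in the units of the state.
- arm.get_obs(): the state, without advancing time (a new reading comes with each control period).
- viewer.capture(name): name is "side" or "top" or "wrist"; returns (picture, depth): 400x640x3 uint8, blue, green, red; 400x640 float32, m along the optical axis (not along the pixel's ray), 0 where there is no reading.
- viewer.calibration(name): a dict with "fovy" (degrees; the focal length in pixels is half the picture's height over the tangent of half this angle, whatever the lens; pixels are square), "cx", "cy" (the principal point, pixels), "T" (4x4, takes a point from camera to world coordinates). Camera axes: x right, y up, looking along -z (the intrinsics and any distortion apply to the point x, -y, -z); pixel columns grow to the right and rows downward; lengths in m; the calibration is good to about 2 mm. A picture is of the moment at which its call begins: read the wrist's pose just before it. calibration takes no time and is no camera call; for the wrist camera it gives the pose at the moment of the call.
- finish_job(): hands the job in; it is judged then, once.
Trained networks look in the newest picture that a camera, given by its name, has taken for a name from the list of things; names that differ only in an ending like _2 or _b are one class to them, and where a whole thing is asked for, a point or a joint stands for the part that bears it (a point fixed in the world has none). Each returns a list of dicts, best first, with "p" (0 to 1); they miss things now and then, are a little off and sometimes report something else, mostly with a low value. They report only what shows in the picture. A call takes as long as a camera call. They do not tell look-alikes from the thing itself.
- models.boxes_of(camera, target): "uv" ([column, row] in pixels, amid what is visible of it).
- models.pinpoint(camera, target): "uv" ([column, row] in pixels: a listed point, or the origin of a listed thing).
The state is a dict: "time_s": time; "joints": joint angles; "joint_velocities": joint speeds; "tau": joint torques, N m; "ee_pos": TCP position; "eef_rot": TCP orientation; "ft_force": force on the tool from outside, world axes, zero at the start; "wrist_torque": the same for the moment, N m; "width": opening from 0.0 (shut) to 1.0 (fully open); "gripper_force": force on a finger pad.
Only numpy, scipy, OpenCV 4.12 (cv2) and the standard library are available. Lean on these libraries where they do the work, as an engineer would, in place of code of your own. Each camera call takes 0.05 s, during which the arm holds its last target. There are 200 camera calls.

## Working session

There is one attempt and no reset: what is moved stays moved. The work goes in short steps, Python scripts to look and compute and a tool call to move; the robot and the scene stay as the last step left them, time stands still between calls to the robot, and variables do not carry over. Pictures are saved under pics/ and viewed, at most 10 in all, crops included, and the job is handed in when it is done.

Besides the shell and the picture viewer there is one more tool, called after "Emit:" by a JSON object that holds its "name" and its "arguments", one argument or row to a line. step_arm: Moves the arm, as the interface text tells. Its arguments: {"type":"object","properties":{"commands":{"type":"array","items":{"type":"object","properties":{"translation":{"type":"array","items":{"type":"number"}},"rotation":{"type":"array","items":{"type":"number"}},"hand":{"type":"number"}}}},"newtons":{"type":"number"}},"required":["commands"]}

```bash
mkdir -p pics
cat > h.py <<'E'
import numpy as np,cv2
from workcell import arm,viewer,finish_job,models
def K(n):
    c=viewer.calibration(n); f=200/np.tan(np.radians(c["fovy"])/2); return c,f
def ray(n,uv,z):
    c,f=K(n);T=np.array(c["T"]);d=T[:3,:3]@np.array([(uv[0]-c["cx"])/f,-(uv[1]-c["cy"])/f,-1]);o=T[:3,3]
    return o+d*(z-o[2])/d[2]
def cloud(n,dep):
    c,f=K(n);T=np.array(c["T"]);v,u=np.mgrid[:400,:640]
    p=np.stack([(u-c["cx"])/f*dep,-(v-c["cy"])/f*dep,-dep],-1)
    return p@T[:3,:3].T+T[:3,3]
E
python3 - <<'E'
from h import *
print({k:np.round(v,3) for k,v in arm.get_obs().items()})
for n in("top","side"):
    p,d=viewer.capture(n);cv2.imwrite(f"pics/{n}0.png",p);np.save(f"{n}0.npy",d)
    c=viewer.calibration(n);print(n,{k:(np.round(v,3).tolist() if not isinstance(v,str) else v) for k,v in c.items()})
    C=cloud(n,d)
    for t in("cover_1","tray"):
        for f in("boxes_of","pinpoint"):
            for r in getattr(models,f)(n,t):
                u=r["uv"];q=C[int(u[1]),int(u[0])]
                print(n,t,f,np.round(u),round(r["p"],2),q.round(3),ray(n,u,0.0).round(3))
E
```

```text
{'time_s': np.float64(0.0), 'joints': array([ 1.208,  0.592,  0.048,  1.61 , -0.033,  0.943, -0.034]), 'joint_velocities': array([-0.   , -0.002, -0.001, -0.   , -0.   , -0.002,  0.001]), 'tau': array([-1.0000e-03, -5.4869e+01,  1.5460e+00, -1.9812e+01,  9.0000e-03,
        9.0000e-03, -0.0000e+00]), 'ee_pos': array([ 0.192, -0.698,  0.249]), 'eef_rot': array([-3.111e+00, -4.210e-01,  1.000e-03]), 'ft_force': array([ 0.209, -0.551,  0.857]), 'wrist_torque': array([-0.008, -0.02 , -0.067]), 'gripper_force': np.float64(0.0), 'width': np.float64(1.0)}
top {'fovy': 43.346, 'cx': 321.395, 'cy': 197.659, 'T': [[0.018, 0.992, -0.122, 0.37], [-1.0, 0.018, 0.001, 0.04], [0.003, 0.122, 0.993, 1.177], [0.0, 0.0, 0.0, 1.0]]}
top cover_1 boxes_of [172. 200.] 0.9 [0.496 0.369 0.072] [0.503 0.391 0.   ]
top cover_1 boxes_of [454. 192.] 0.86 [ 0.524 -0.252  0.082] [ 0.534 -0.275  0.   ]
top cover_1 boxes_of [456. 244.] 0.86 [ 0.41  -0.257  0.065] [ 0.412 -0.276  0.   ]
top cover_1 boxes_of [226. 206.] 0.81 [0.485 0.253 0.066] [0.49  0.264 0.   ]
top cover_1 boxes_of [242. 149.] 0.57 [0.615 0.222 0.0
[... 1200 characters left out ...]
28.] 0.6 [0.501 0.35  0.052] [0.52  0.411 0.   ]
side cover_1 pinpoint [264. 137.] 0.92 [0.496 0.343 0.032] [0.506 0.377 0.   ]
side cover_1 pinpoint [325. 157.] 0.91 [0.61  0.195 0.031] [0.625 0.224 0.   ]
side cover_1 pinpoint [277. 164.] 0.9 [0.484 0.219 0.043] [0.497 0.258 0.   ]
side cover_1 pinpoint [338. 361.] 0.83 [ 0.402 -0.282  0.051] [ 0.41  -0.269  0.   ]
side cover_1 pinpoint [391. 333.] 0.74 [ 0.508 -0.278  0.049] [ 0.525 -0.266  0.   ]
side tray boxes_of [341. 233.] 0.64 [ 0.544 -0.019  0.004] [ 0.546 -0.019 -0.   ]
side tray pinpoint [342. 235.] 0.64 [ 0.544 -0.025  0.002] [ 0.546 -0.024  0.   ]
side tray pinpoint [391. 333.] 0.44 [ 0.508 -0.281  0.051] [ 0.525 -0.267  0.   ]
```

View pics/top0.png

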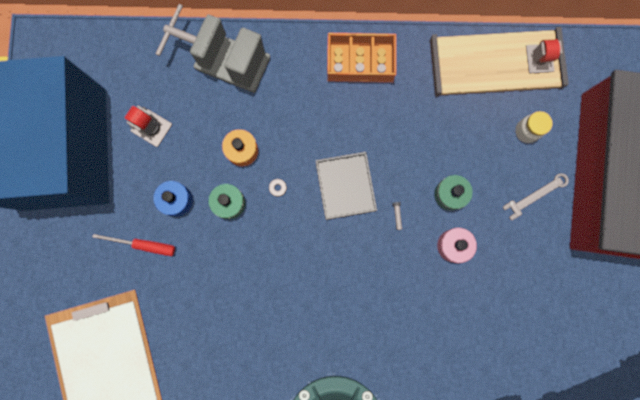

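View pics/side0.png

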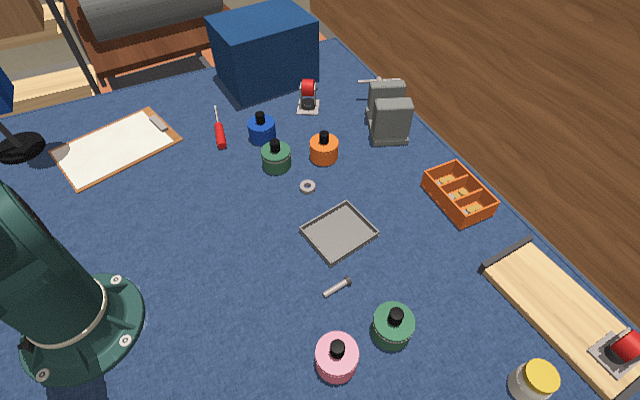

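The top picture shows five cup-shaped tins: green at (226,202) and (454,192), blue (171,198), orange (240,147) and pink (459,245). Only the two green ones fit the covers. The grey tray is at about (346,186), tilted slightly. I'll measure those and check them in a crop.

Run:
```python
from h import *
for n in("top","side"):
    p=cv2.imread(f"pics/{n}0.png");C=cloud(n,np.load(f"{n}0.npy"));hsv=cv2.cvtColor(p,cv2.COLOR_BGR2HSV)
    g=(hsv[...,0]>55)&(hsv[...,0]<90)&(hsv[...,1]>80)
    for nm,x,y in(("R",.521,-.251),("L",.484,.245)):
        near=np.hypot(C[...,0]-x,C[...,1]-y)<.06
        m=near&g&(C[...,2]>.044)&(C[...,2]<.06); k=near&(C[...,2]>.072)&(hsv[...,2]<70)
        for s,mm in(("top",m),("knob",k)):
            if mm.sum()<3: print(n,nm,s,mm.sum());continue
            q=C[mm];pts=q[:,:2].astype(np.float32);c,r=cv2.minEnclosingCircle(pts)
            print(n,nm,s,mm.sum(),np.round(c,4),round(r,4),"med z",np.median(q[:,2]).round(4),"mean",q.mean(0).round(4))
        near=near.astype(np.uint8)
    # tray
    t=(hsv[...,1]<40)&(np.hypot(C[...,0]-.55,C[...,1]+.02)<.11)&(C[...,2]<.03)&(hsv[...,2]>90)
    nn,l,st,ce=cv2.connectedComponentsWithStats(t.astype(np.uint8));i=1+st[1:,4].argmax()
    print(n,"tray",cv2.minAreaRect((C[l==i][:,:2]*1000).astype(np.float32)))
p=cv2.imread("pics/top0.png")
f=lambda a:cv2.resize(a,None,fx=4,fy=4,interpolation=cv2.INTER_CUBIC)
cv2.imwrite("pics/crop0.png",np.hstack([f(p[130:250,150:250]),f(p[130:250,405:505])]))
```

```text
top R top 106 [ 0.5273 -0.2627] 0.0361 med z 0.0529 mean [ 0.5269 -0.2619  0.0529]
top R knob 52 [ 0.5263 -0.261 ] 0.0118 med z 0.0814 mean [ 0.5255 -0.2614  0.0811]
top L top 67 [0.4976 0.2554] 0.0362 med z 0.0532 mean [0.4914 0.2547 0.0534]
top L knob 16 [0.4926 0.2485] 0.0095 med z 0.0777 mean [0.4917 0.2468 0.0787]
top tray ((545.2816772460938, -17.48633575439453), (145.92019653320312, 124.6736831665039), 10.80702018737793)
side R top 167 [ 0.5247 -0.2635] 0.0377 med z 0.0512 mean [ 0.5214 -0.2674  0.0513]
side R knob 139 [ 0.5248 -0.2634] 0.0128 med z 0.0808 mean [ 0.5246 -0.2637  0.0802]
side L top 145 [0.4948 0.2538] 0.0387 med z 0.0512 mean [0.493  0.2446 0.0511]
side L knob 75 [0.4954 0.254 ] 0.013 med z 0.0807 mean [0.4953 0.2512 0.0796]
side tray ((545.3719482421875, -9.414863586425781), (152.23536682128906, 134.0267791748047), 10.364883422851562)
```

View pics/crop0.png

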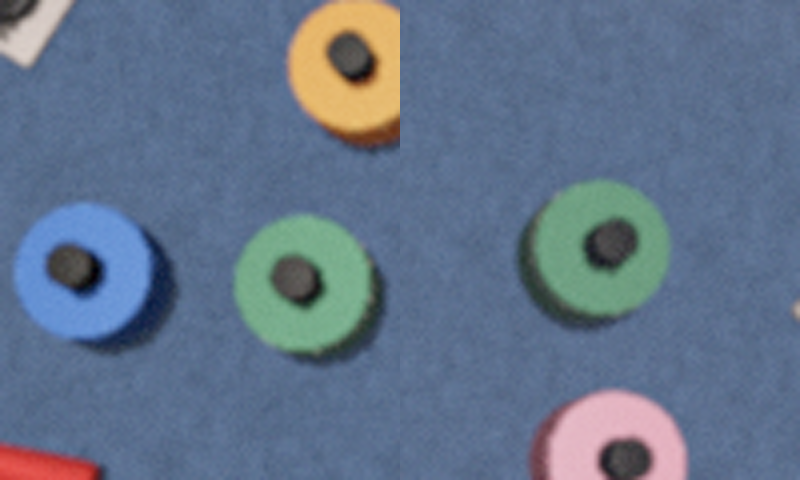

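The crop confirms it: the green covers are at (226,202) and (454,192), beside blue, orange and pink look-alikes. The right-hand cover is at about (0.525, -0.2635), its top at 0.052 and its knob top at 0.081, which matches the given sizes. The left one is at about (0.495, 0.254). I'm moving to the right-hand one.

Emit:
{"name": "step_arm", "arguments": {
  "commands": [
    {"translation":[0,0,0],"rotation":[0,0,0.135],"hand":0.2},
    {"translation":[0,0,0],"rotation":[0,0,0.134],"hand":0.2},
    {"translation":[3,-3.9,0],"rotation":[0,0,0],"hand":0.2},
    {"translation":[3,-3.9,0],"rotation":[0,0,0],"hand":0.2},
    {"translation":[3,-3.9,0],"rotation":[0,0,0],"hand":0.2},
    {"translation":[3,-3.9,0],"rotation":[0,0,0],"hand":0.2},
    {"translation":[3,-3.9,0],"rotation":[0,0,0],"hand":0.2},
    {"translation":[3,-3.9,0],"rotation":[0,0,0],"hand":0.2}
  ],
  "newtons": 40
}}

```text
time_s: 1.3
ee_pos: [0.3737, -0.4634, 0.2506]
eef_rot: [3.141, -0.0, 0.001]
ft_force: [-0.3, -0.8, -0.4]
width: 0.798
gripper_force: 0.0
```

Emit:
{"name": "step_arm", "arguments": {
  "commands": [
    {"translation":[3,-3.9,0],"rotation":[0,0,0],"hand":0.2},
    {"translation":[3,-3.9,0],"rotation":[0,0,0],"hand":0.2},
    {"translation":[3,-3.9,0],"rotation":[0,0,0],"hand":0.2},
    {"translation":[3,-3.9,0],"rotation":[0,0,0],"hand":0.2},
    {"translation":[0,0,0],"rotation":[0,0,0],"hand":0.2},
    {"translation":[0,0,0],"rotation":[0,0,0],"hand":0.2}
  ]
}}

```text
time_s: 1.9
ee_pos: [0.4939, -0.3073, 0.2504]
eef_rot: [-3.141, -0.007, -0.001]
ft_force: [-0.9, -0.5, -0.0]
width: 0.8
gripper_force: 0.0
```

Emit:
{"name": "step_arm", "arguments": {
  "commands": [
    {"translation":[1.55,-2.2,2.5],"rotation":[0,0,0],"hand":0.2},
    {"translation":[1.55,-2.2,2.5],"rotation":[0,0,0],"hand":0.2},
    {"translation":[0,0,3],"rotation":[0,0,0],"hand":0.2},
    {"translation":[0,0,0],"rotation":[0,0,0],"hand":0.2}
  ]
}}

```text
time_s: 2.3
ee_pos: [0.5204, -0.2649, 0.167]
eef_rot: [-3.139, 0.002, 0.012]
ft_force: [-0.6, -0.6, 0.2]
width: 0.806
gripper_force: 0.0
```

```bash
cat >> h.py <<'E'
def knob(x,y,n="wrist"):
    p,d=viewer.capture(n);C=cloud(n,d);hsv=cv2.cvtColor(p,cv2.COLOR_BGR2HSV)
    near=np.hypot(C[...,0]-x,C[...,1]-y)<.06
    g=(hsv[...,0]>55)&(hsv[...,0]<90)&(hsv[...,1]>80)
    for s,mm in(("top",near&g&(C[...,2]>.044)&(C[...,2]<.06)),("knob",near&(C[...,2]>.074)&(C[...,2]<.088)&(hsv[...,2]<90))):
        if mm.sum()<5: print(s,mm.sum());continue
        q=C[mm];c,r=cv2.minEnclosingCircle(q[:,:2].astype(np.float32));print(s,mm.sum(),np.round(c,4),round(r,4),np.median(q,0).round(4))
    return p,d
E
python3 - <<'E'
from h import *
print(arm.get_obs()["ee_pos"].round(4))
p,d=knob(.525,-.2635);cv2.imwrite("pics/w1.png",p)
E
```

```text
[ 0.5204 -0.2649  0.167 ]
top 4893 [ 0.5288 -0.267 ] 0.038 [ 0.5344 -0.2666  0.0548]
knob 822 [ 0.529 -0.267] 0.0129 [ 0.529  -0.2674  0.0846]
```

Emit:
{"name": "step_arm", "arguments": {
  "commands": [
    {"translation":[0.2,0.1,4],"rotation":[0,0,0],"hand":0.2},
    {"translation":[0,0,3],"rotation":[0,0,0],"hand":0.2},
    {"translation":[0,0,2.2],"rotation":[0,0,0],"hand":0.2},
    {"translation":[0,0,0],"rotation":[0,0,0],"hand":0.2},
    {"translation":[0,0,0],"rotation":[0,0,0],"hand":0.2}
  ]
}}

```text
time_s: 2.85
ee_pos: [0.5258, -0.2681, 0.0797]
eef_rot: [3.14, -0.004, 0.002]
ft_force: [-0.1, 0.0, 0.4]
width: 0.804
gripper_force: 0.0
```

Run:
```python
from h import *
print(arm.get_obs()["ee_pos"].round(4))
p,d=knob(.525,-.2635)
```

```text
[ 0.5258 -0.2681  0.0797]
top 9797 [ 0.5282 -0.265 ] 0.0382 [ 0.5379 -0.2664  0.0534]
knob 3281 [ 0.5328 -0.269 ] 0.0477 [ 0.5311 -0.2649  0.0831]
```

Emit:
{"name": "step_arm", "arguments": {
  "commands": [
    {"translation":[0.2,-0.2,0],"rotation":[0,0,0],"hand":0.5},
    {"translation":[0,0,0],"rotation":[0,0,0],"hand":0.65},
    {"translation":[0,0,0],"rotation":[0,0,0],"hand":1},
    {"translation":[0,0,0],"rotation":[0,0,0],"hand":1},
    {"translation":[0,0,0],"rotation":[0,0,0],"hand":1},
    {"translation":[0,0,0],"rotation":[0,0,0],"hand":1}
  ]
}}

```text
time_s: 3.5
ee_pos: [0.5284, -0.2639, 0.0794]
eef_rot: [3.141, 0.0, 0.002]
ft_force: [-0.3, 1.9, 6.5]
width: 0.284
gripper_force: 38.9
```

Emit:
{"name": "step_arm", "arguments": {
  "commands": [
    {"translation":[0,0,-1],"rotation":[0,0,0],"hand":1},
    {"translation":[0,0,-1.5],"rotation":[0,0,0],"hand":1},
    {"translation":[0,0,-2],"rotation":[0,0,0],"hand":1},
    {"translation":[0,0,-2],"rotation":[0,0,0],"hand":1},
    {"translation":[0,0,-1.5],"rotation":[0,0,0],"hand":1},
    {"translation":[0,0,0],"rotation":[0,0,0],"hand":1},
    {"translation":[0,0,0],"rotation":[0,0,0],"hand":1}
  ]
}}

```text
time_s: 4.2
ee_pos: [0.5275, -0.2641, 0.1588]
eef_rot: [3.141, -0.0, 0.001]
ft_force: [-0.2, 1.0, -2.2]
width: 0.285
gripper_force: 39.6
```

Run:
```python
from h import *
print({k:np.round(v,3) for k,v in arm.get_obs().items() if k in("ee_pos","eef_rot","ft_force","width")})
p,d=viewer.capture("side");np.save("side1.npy",d)
cv2.imwrite("pics/s1.png",cv2.resize(p[220:400,290:530],None,fx=3,fy=3,interpolation=cv2.INTER_CUBIC))
```

```text
{'ee_pos': array([ 0.528, -0.264,  0.159]), 'eef_rot': array([ 3.141e+00, -0.000e+00,  1.000e-03]), 'ft_force': array([-0.191,  0.978, -2.156]), 'width': np.float64(0.285)}
```

View pics/s1.png

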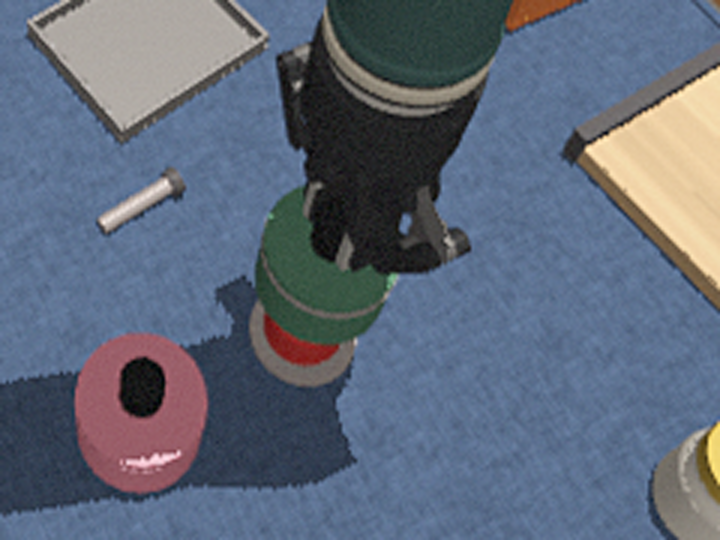

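The cover is lifted and the red wheel shows beneath it (crop (305,340)), sitting on its steel disc. Next I stand the cover in the free strip at (0.69, -0.14).

Emit:
{"name": "step_arm", "arguments": {
  "commands": [
    {"translation":[1.2,-1,0],"rotation":[0,0,0],"hand":1},
    {"translation":[2.5,-2,0],"rotation":[0,0,0],"hand":1},
    {"translation":[3,-2.2,0],"rotation":[0,0,0],"hand":1},
    {"translation":[3.5,-2.5,0],"rotation":[0,0,0],"hand":1},
    {"translation":[3,-2.2,0],"rotation":[0,0,0],"hand":1},
    {"translation":[2,-1.5,0],"rotation":[0,0,0],"hand":1},
    {"translation":[1,-1,0],"rotation":[0,0,0],"hand":1},
    {"translation":[0,0,1.5],"rotation":[0,0,0],"hand":1}
  ]
}}

```text
time_s: 5.05
ee_pos: [0.693, -0.1366, 0.1439]
eef_rot: [-3.14, -0.007, -0.008]
ft_force: [-0.5, -0.2, -2.0]
width: 0.291
gripper_force: 39.6
```

Emit:
{"name": "step_arm", "arguments": {
  "commands": [
    {"translation":[0,0,2.5],"rotation":[0,0,0],"hand":1},
    {"translation":[0,0,2],"rotation":[0,0,0],"hand":1},
    {"translation":[0,0,0.8],"rotation":[0,0,0],"hand":1},
    {"translation":[0,0,0.5],"rotation":[0,0,0],"hand":1},
    {"translation":[0,0,0],"rotation":[0,0,0],"hand":1},
    {"translation":[0,0,0],"rotation":[0,0,0],"hand":1}
  ]
}}

```text
time_s: 5.65
ee_pos: [0.69, -0.1406, 0.0861]
eef_rot: [3.141, -0.001, 0.002]
ft_force: [-0.3, 0.5, -1.2]
width: 0.285
gripper_force: 39.6
```

Emit:
{"name": "step_arm", "arguments": {
  "commands": [
    {"translation":[0,0,0.3],"rotation":[0,0,0],"hand":1},
    {"translation":[0,0,0.2],"rotation":[0,0,0],"hand":1},
    {"translation":[0,0,0.1],"rotation":[0,0,0],"hand":1},
    {"translation":[0,0,0],"rotation":[0,0,0],"hand":1},
    {"translation":[0,0,0],"rotation":[0,0,0],"hand":1}
  ]
}}

```text
time_s: 6.15
ee_pos: [0.6898, -0.1399, 0.0796]
eef_rot: [-3.142, 0.0, -0.0]
ft_force: [0.7, -0.2, 0.1]
width: 0.288
gripper_force: 39.7
```

Emit:
{"name": "step_arm", "arguments": {
  "commands": [
    {"translation":[0,0,0.05],"rotation":[0,0,0],"hand":1},
    {"translation":[0,0,0],"rotation":[0,0,0],"hand":0.5},
    {"translation":[0,0,0],"rotation":[0,0,0],"hand":0.2},
    {"translation":[0,0,0],"rotation":[0,0,0],"hand":0.2},
    {"translation":[0,0,-2],"rotation":[0,0,0],"hand":0.2},
    {"translation":[0,0,-4],"rotation":[0,0,0],"hand":0.1},
    {"translation":[0,0,-3],"rotation":[0,0,0],"hand":0},
    {"translation":[0,0,0],"rotation":[0,0,0],"hand":0}
  ]
}}

```text
time_s: 6.95
ee_pos: [0.6932, -0.141, 0.174]
eef_rot: [3.14, -0.001, 0.015]
ft_force: [1.0, -0.2, 0.9]
width: 0.998
gripper_force: 0.0
```

Emit:
{"name": "step_arm", "arguments": {
  "commands": [
    {"translation":[-2,1.5,0],"rotation":[0,0,0],"hand":0},
    {"translation":[-3.5,2.6,0],"rotation":[0,0,0],"hand":0},
    {"translation":[-3.5,2.6,0],"rotation":[0,0,0],"hand":0},
    {"translation":[-3.5,2.6,0],"rotation":[0,0,0],"hand":0},
    {"translation":[-2.5,2,0],"rotation":[0,0,0],"hand":0},
    {"translation":[-1.2,1.2,0],"rotation":[0,0,0],"hand":0},
    {"translation":[0,0,0],"rotation":[0,0,0],"hand":0},
    {"translation":[0,0,0],"rotation":[0,0,0],"hand":0}
  ]
}}

```text
time_s: 7.75
ee_pos: [0.5292, -0.2641, 0.1687]
eef_rot: [-3.141, -0.001, -0.002]
ft_force: [1.6, 0.0, 0.7]
width: 1.002
gripper_force: 0.0
```

Run:
```python
from h import *
print({k:np.round(v,3) for k,v in arm.get_obs().items() if k in("ee_pos","eef_rot","width")})
def red(n):
    p,d=viewer.capture(n);C=cloud(n,d);hsv=cv2.cvtColor(p,cv2.COLOR_BGR2HSV)
    m=((hsv[...,0]<8)|(hsv[...,0]>172))&(hsv[...,1]>110)&(np.hypot(C[...,0]-.528,C[...,1]+.265)<.06)&(C[...,2]>.03)&(C[...,2]<.05)
    q=C[m];c,r=cv2.minEnclosingCircle(q[:,:2].astype(np.float32));print(n,"red",m.sum(),np.round(c,4),round(r,4),np.median(q[:,2]).round(4))
    return p,d
p,d=red("wrist");cv2.imwrite("pics/w2.png",p)
p,d=red("side");C=cloud("side",d);hsv=cv2.cvtColor(p,cv2.COLOR_BGR2HSV)
g=(hsv[...,0]>55)&(hsv[...,0]<90)&(hsv[...,1]>80)&(np.hypot(C[...,0]-.69,C[...,1]+.14)<.06)&(C[...,2]>.046)&(C[...,2]<.06)
print("cover",g.sum(),C[g].mean(0).round(3),C[g][:,2].std().round(4))
p,d=viewer.capture("top");C=cloud("top",d);hsv=cv2.cvtColor(p,cv2.COLOR_BGR2HSV)
g=(np.hypot(C[...,0]-.69,C[...,1]+.14)<.015);print("knob z",C[g][:,2].max().round(3))
```

```text
{'ee_pos': array([ 0.529, -0.264,  0.169]), 'eef_rot': array([-3.141e+00, -1.000e-03, -2.000e-03]), 'width': np.float64(1.002)}
wrist red 1238 [ 0.5285 -0.2634] 0.0248 0.0406
side red 311 [ 0.5248 -0.262 ] 0.0251 0.0385
cover 0 [nan nan nan] nan
knob z 0.088<stdin>:11: RuntimeWarning: Mean of empty slice.
  ret = um.true_divide(
  ret = _var(a, axis=axis, dtype=dtype, out=out, ddof=ddof,
  arrmean = um.true_divide(arrmean, div, out=arrmean,
  ret = ret.dtype.type(ret / rcount)
```

View pics/w2.png

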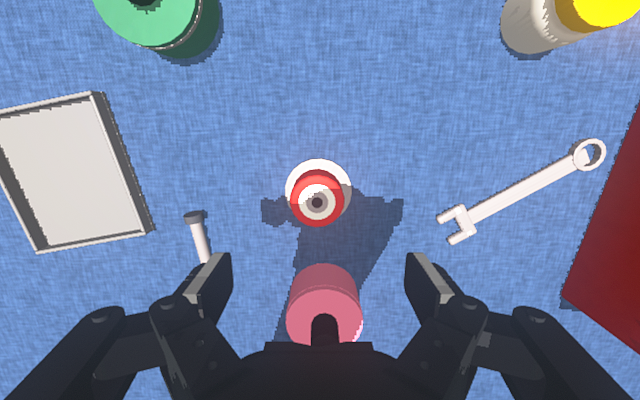

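The wrist view shows the red wheel on its disc at (317,197), centred between the fingers. The lifted cover stands upright at (146,10), and the tray is empty. Now the grasp.

Emit:
{"name": "step_arm", "arguments": {
  "commands": [
    {"translation":[0,0,3.5],"rotation":[0,0,0],"hand":0},
    {"translation":[0,0,4],"rotation":[0,0,0],"hand":0},
    {"translation":[0,0,3],"rotation":[0,0,0],"hand":0},
    {"translation":[0,0,2],"rotation":[0,0,0],"hand":0},
    {"translation":[0,0,1.1],"rotation":[0,0,0],"hand":0},
    {"translation":[0,0,0],"rotation":[0,0,0],"hand":0},
    {"translation":[0,0,0],"rotation":[0,0,0],"hand":0}
  ]
}}

```text
time_s: 8.6
ee_pos: [0.5287, -0.2648, 0.0333]
eef_rot: [3.141, 0.001, 0.002]
ft_force: [0.2, -0.0, -0.1]
width: 1.003
gripper_force: 0.0
```

Emit:
{"name": "step_arm", "arguments": {
  "commands": [
    {"translation":[0,0,0],"rotation":[0,0,0],"hand":0.25},
    {"translation":[0,0,0],"rotation":[0,0,0],"hand":0.35},
    {"translation":[0,0,0],"rotation":[0,0,0],"hand":0.7},
    {"translation":[0,0,0],"rotation":[0,0,0],"hand":0.7},
    {"translation":[0,0,0],"rotation":[0,0,0],"hand":0.7}
  ]
}}

```text
time_s: 9.1
ee_pos: [0.5282, -0.265, 0.0341]
eef_rot: [3.141, -0.0, 0.002]
ft_force: [-0.9, 1.2, 4.3]
width: 0.572
gripper_force: 40.7
```

Emit:
{"name": "step_arm", "arguments": {
  "commands": [
    {"translation":[0,0,-0.8],"rotation":[0,0,0],"hand":0.7},
    {"translation":[0,0,-2],"rotation":[0,0,0],"hand":0.7},
    {"translation":[0,0,-3],"rotation":[0,0,0],"hand":0.7},
    {"translation":[0,0,-1.2],"rotation":[0,0,0],"hand":0.7},
    {"translation":[0,0,0],"rotation":[0,0,0],"hand":0.7},
    {"translation":[0.2,-1.5,0],"rotation":[0,0,0],"hand":0.7},
    {"translation":[0.2,-3,0],"rotation":[0,0,0],"hand":0.7},
    {"translation":[0.3,-4,0],"rotation":[0,0,0],"hand":0.7}
  ]
}}

```text
time_s: 9.9
ee_pos: [0.5335, -0.1799, 0.1014]
eef_rot: [3.141, -0.006, -0.003]
ft_force: [0.9, 1.5, -2.6]
width: 0.575
gripper_force: 41.7
```

Emit:
{"name": "step_arm", "arguments": {
  "commands": [
    {"translation":[0.3,-4.5,0],"rotation":[0,0,0],"hand":0.7},
    {"translation":[0.3,-4.5,0],"rotation":[0,0,0],"hand":0.7},
    {"translation":[0.3,-3.7,0],"rotation":[0,0,0],"hand":0.7},
    {"translation":[0.2,-2.3,0],"rotation":[0,0,0],"hand":0.7},
    {"translation":[0.1,-1.2,0],"rotation":[0,0,0],"hand":0.7},
    {"translation":[0,0,0],"rotation":[0,0,0],"hand":0.7},
    {"translation":[0,0,0],"rotation":[0,0,0],"hand":0.7}
  ]
}}

```text
time_s: 10.6
ee_pos: [0.546, -0.0191, 0.1022]
eef_rot: [3.141, -0.002, -0.002]
ft_force: [0.9, -1.0, -1.6]
width: 0.573
gripper_force: 41.7
```

Run:
```python
from h import *
print({k:np.round(v,3) for k,v in arm.get_obs().items() if k in("ee_pos","eef_rot","width","ft_force")})
p,d=viewer.capture("side")
cv2.imwrite("pics/s2.png",cv2.resize(p[130:330,250:500],None,fx=3,fy=3,interpolation=cv2.INTER_CUBIC))
```

```text
{'ee_pos': array([ 0.546, -0.019,  0.102]), 'eef_rot': array([ 3.141e+00, -2.000e-03, -2.000e-03]), 'ft_force': array([ 0.858, -1.02 , -1.631]), 'width': np.float64(0.573)}
```

View pics/s2.png

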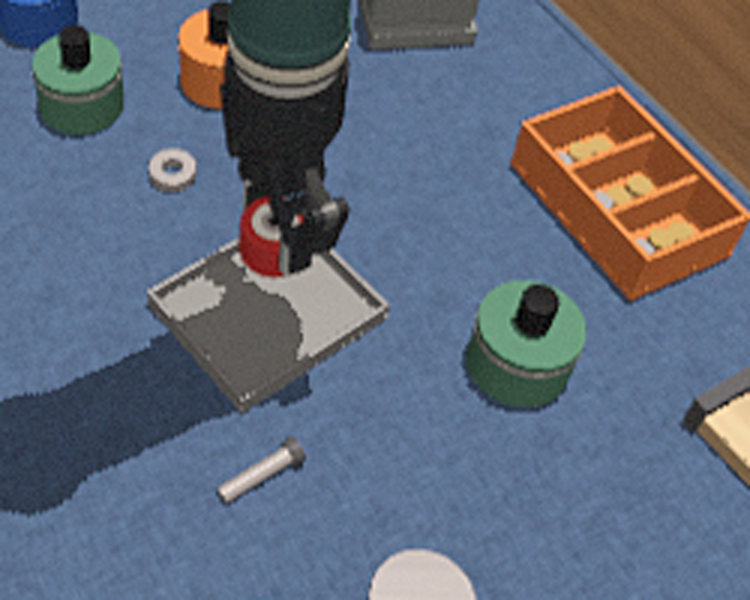

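The wheel is held level above the tray (crop (268,235)), and the green cover stands upright at (525,345). Lowering it now.

Emit:
{"name": "step_arm", "arguments": {
  "commands": [
    {"translation":[0,0,2.5],"rotation":[0,0,0],"hand":0.7},
    {"translation":[0,0,2.3],"rotation":[0,0,0],"hand":0.7},
    {"translation":[0,0,1.2],"rotation":[0,0,0],"hand":0.7},
    {"translation":[0,0,0.5],"rotation":[0,0,0],"hand":0.7},
    {"translation":[0,0,0.2],"rotation":[0,0,0],"hand":0.7},
    {"translation":[0,0,0],"rotation":[0,0,0],"hand":0.7},
    {"translation":[0,0,0],"rotation":[0,0,0],"hand":0.7}
  ]
}}

```text
time_s: 11.35
ee_pos: [0.5472, -0.0182, 0.0365]
eef_rot: [3.142, -0.001, 0.002]
ft_force: [-1.0, -1.3, -0.8]
width: 0.571
gripper_force: 41.8
```

Emit:
{"name": "step_arm", "arguments": {
  "commands": [
    {"translation":[0,0,0.15],"rotation":[0,0,0],"hand":0.7},
    {"translation":[0,0,0.1],"rotation":[0,0,0],"hand":0.7},
    {"translation":[0,0,0],"rotation":[0,0,0],"hand":0.7},
    {"translation":[0,0,0],"rotation":[0,0,0],"hand":0.7}
  ]
}}

```text
time_s: 11.75
ee_pos: [0.5467, -0.018, 0.0334]
eef_rot: [3.142, -0.0, 0.0]
ft_force: [0.5, -0.3, -0.9]
width: 0.568
gripper_force: 41.8
```

Emit:
{"name": "step_arm", "arguments": {
  "commands": [
    {"translation":[0,0,0.1],"rotation":[0,0,0],"hand":0.7},
    {"translation":[0,0,0.1],"rotation":[0,0,0],"hand":0.7},
    {"translation":[0,0,0],"rotation":[0,0,0],"hand":0.7},
    {"translation":[0,0,0],"rotation":[0,0,0],"hand":0.7}
  ]
}}

```text
time_s: 12.15
ee_pos: [0.5467, -0.018, 0.0321]
eef_rot: [-3.141, 0.0, -0.0]
ft_force: [-1.6, -0.5, 7.7]
width: 0.573
gripper_force: 42.7
```

Contact with the tray floor. I release slightly, rise straight up and check.

Emit:
{"name": "step_arm", "arguments": {
  "commands": [
    {"translation":[0,0,-0.05],"rotation":[0,0,0],"hand":0.35},
    {"translation":[0,0,0],"rotation":[0,0,0],"hand":0.28},
    {"translation":[0,0,0],"rotation":[0,0,0],"hand":0.28},
    {"translation":[0,0,-1.5],"rotation":[0,0,0],"hand":0.28},
    {"translation":[0,0,-3],"rotation":[0,0,0],"hand":0.2},
    {"translation":[0,0,-4],"rotation":[0,0,0],"hand":0.1},
    {"translation":[-2,0,-4],"rotation":[0,0,0],"hand":0},
    {"translation":[-4,0,-3],"rotation":[0,0,0],"hand":0}
  ]
}}

```text
time_s: 12.95
ee_pos: [0.4906, -0.0178, 0.1903]
eef_rot: [-3.141, 0.0, -0.013]
ft_force: [-0.3, 0.4, 1.0]
width: 0.999
gripper_force: 0.0
```

Emit:
{"name": "step_arm", "arguments": {
  "commands": [
    {"translation":[0,0,-3],"rotation":[0,0,0],"hand":0},
    {"translation":[0,0,0],"rotation":[0,0,0],"hand":0},
    {"translation":[0,0,0],"rotation":[0,0,0],"hand":0},
    {"translation":[0,0,0],"rotation":[0,0,0],"hand":0}
  ]
}}

```text
time_s: 13.35
ee_pos: [0.4866, -0.0179, 0.2165]
eef_rot: [-3.142, 0.0, 0.001]
ft_force: [0.6, -0.3, -0.5]
width: 0.997
gripper_force: 0.0
```

Run:
```python
from h import *
print({k:np.round(v,3) for k,v in arm.get_obs().items() if k in("time_s","ee_pos","width","ft_force","gripper_force")})
for n in("wrist","side"):
    p,d=viewer.capture(n);C=cloud(n,d);hsv=cv2.cvtColor(p,cv2.COLOR_BGR2HSV)
    m=((hsv[...,0]<8)|(hsv[...,0]>172))&(hsv[...,1]>110)&(np.hypot(C[...,0]-.547,C[...,1]+.018)<.07)&(C[...,2]>.03)&(C[...,2]<.05)
    q=C[m]
    if len(q)>5:c,r=cv2.minEnclosingCircle(q[:,:2].astype(np.float32));print(n,m.sum(),np.round(c,4),round(r,4),np.median(q[:,2]).round(4),q[:,2].std().round(4))
    if n=="wrist":cv2.imwrite("pics/w3.png",p)
    else:cv2.imwrite("pics/s3.png",p)
```

```text
{'time_s': np.float64(13.35), 'ee_pos': array([ 0.487, -0.018,  0.216]), 'ft_force': array([ 0.619, -0.274, -0.458]), 'gripper_force': np.float64(0.0), 'width': np.float64(0.997)}
wrist 851 [ 0.5449 -0.0194] 0.0246 0.0382 0.0008
side 177 [ 0.5443 -0.0185] 0.0264 0.0365 0.0021
```

View pics/s3.png

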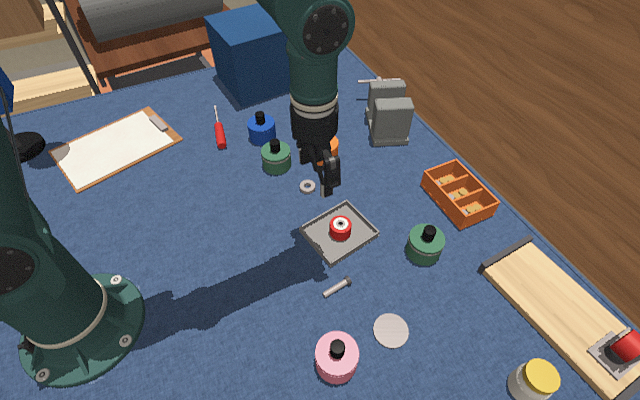

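The red wheel lies flat and centred in the tray at (340,228), its top at 0.038 m as expected. Both green covers are upright, at (425,245) and (276,158), and the gripper is clear. Handing in.

```bash
python3 -c "
from h import *
print(finish_job())"
```

```text
the job is handed in; nothing more can be done
None
```

I found the red wheel under the first cover I lifted and set it down flat in the grey tray; that cover stands upright on the table, the other was never moved, and the job is handed in at about 13.5 s (no verdict was returned).

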